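# Dry-fit four loudspeaker drivers in their routed mounting plates

## Robot

A 7-joint arm with a two-finger parallel gripper is mounted at the origin on the work surface. World frame = base frame: x ahead of the robot, y to its left, z up, the work surface at z = 0. Lengths are in m, angles in rad, forces in N, time in s.
With the tool pointing down it reaches from about 0.425 to 1.025 m from the base axis. Payload 9.4 kg.
Tool frame: the origin (TCP) lies at the centre of the arm's flange, where the gripper is bolted on; the fingertips stand 186 mm ahead of it and the grasp point (between the pads) lies 167 mm ahead of it; z points along the fingers, y is the line along which they close (so a half turn about z gives the same grasp; the last joint's range is limited). The gripper opens to 93 mm and grips with 3 to 60 N. Pads are 15 mm wide; open, the fingers measure 128 mm over their backs; the gripper's body (75 mm by 188 mm) begins 65 mm behind the grasp point.
Start: joints at [1.094, 0.599, -0.003, 1.599, 0.002, 0.943, -0.08], TCP at [0.282, -0.668, 0.405] pointing down, gripper open.
Joint ranges: [-2.57, 2.57], [-0.35, 1.97], [-1.29, 1.29], [0.11, 2.56], [-1.05, 4.19], [0.11, 1.86], [-2.63, 2.63]. Speed limits (rad/s): [2.22, 2.22, 3.01, 3.01, 3.14, 3.14, 3.14].

## Interface

Orientations are given as a rotation vector (axis times angle).
In Python, from station import robot gives the robot as it stands.
- The arm moves only by the shell command python3 -m inch 'ROWS' [OPENING] [FORCE]. ROWS is JSON, a list of rows, each an object of numbers: "tx", "ty", "tz": the shift along the tool's x, y, z in m; "yaw": the turn about the tool's z in rad. In form: [{"tx": .., "ty": .., "tz": .., "yaw": ..}, ...]. A call has 1 to 20 rows; each row shifts and turns the commanded pose from where the row before left it, along the tool's axes as they then stand; what a row does not reach is not made up. A row lasts 1/12 s, in which the tool goes at most 41.7 mm and 7.16 degrees, less where a joint would pass 70% of its speed; a pose out of reach is approached as far as the arm can. A call is refused whole if a number of a shift passes 0.0417 or a number of a turn 0.125, either way. A call with a gripper value outside its range is refused whole. OPENING is the finger opening in m, from 0 to 0.093, set as the call begins (- or left out, the last holds). The fingers move at their own pace and stop on an object; FORCE is the grip in N (left out, the last holds). Time passes only in rows, so rows that do not move let the fingers close. It gives the time, the measured TCP pose, the force, the opening and the grip force at its end, in the units of the state.
- robot.state(): the state, without advancing time (a new reading comes with each control period).
- robot.grab_frame(name): name is "scene" or "top" or "wrist"; returns a dict with "pixels" (384x512x3 uint8, red, green, blue), "fov_y" (degrees; the focal length in pixels is half the picture's height over the tangent of half this angle, whatever the lens; pixels are square), "cx", "cy" (the principal point, pixels), "R" (3x3) and "t" (3): a world point X has camera coordinates R X + t; the wrist camera has in their place "mount" (4x4, takes a point from camera to tool coordinates, whose origin is the TCP and whose axes are the flange's). Camera axes: x right, y down, z forward; pixel columns grow to the right and rows downward; lengths in m; the calibration is good to about 2 mm. A picture is of the moment at which its call begins: read the wrist's pose just before it. There is no depth.
- robot.finish_job(): hands the job in; it is judged then, once.
Trained networks look in a picture, given as the dict that the camera call returned (one of the last four; its "shot" number tells which), for a name from the list of things; names that differ only in an ending like _2 or _b are one class to them, and where a whole thing is asked for, a point or a joint stands for the part that bears it (a point fixed in the world has none). Each returns a list of dicts, best first, with "score" (0 to 1); they miss things now and then, are a little off and sometimes report something else, mostly with a low value. They report only what shows in the picture. A call takes as long as a camera call. They do not tell look-alikes from the thing itself.
- robot.spot_in(picture, label): "xy" ([column, row] in pixels, amid what is visible of it).
- robot.trace(picture, label): "mask" (384x512 bool, what is visible of it) and "xy" ([column, row] in pixels, amid what is visible of it).
The state is a dict: "t": time; "q": joint angles; "joint_vel": joint speeds; "tau": joint torques, N m; "eef_pos": TCP position; "tool_rot": TCP orientation; "force": force on the tool from outside, world axes, zero at the start; "moment": the same for the moment, N m; "opening": opening from 0.0 (shut) to 1.0 (fully open); "gripper_force": force on a finger pad.
Only numpy, scipy, OpenCV 4.12 (cv2) and the standard library are available. Lean on these libraries where they do the work, as an engineer would, in place of code of your own. Each camera call takes 0.05 s, during which the arm holds its last target. There are 200 camera calls.

## Task

Dry-fit the four loudspeaker drivers: pick each one out from the clutter and lower it, face up, into the MDF mounting plate whose cut-out is made for it, until its flange lies flat on the plate. Turn the square-framed driver so that its frame is square with its plate's edges. Set the drivers down without dropping them, and leave the roll of tape and the tin lying where they are.

Things in the scene. Friction and masses are not known exactly. Their poses are not given: they have to be found in the camera images.
- tweeter_center (a point): Dome tweeter standing on its magnet, face up, 36 mm tall: round flange 54 mm across, 4 mm thick; on it a round front ring 38 mm across, 12 mm high (its top; grip here) around a silver dome; below, a 36 mm body tapering to a 24 mm magnet. Flange underside 2 mm above the point, upper face 6 mm above. About 0.1 kg. Site on its axis, half-way up; z up.
- wideband_center (a point): Small cone driver with ROUND flange, standing on its magnet, face up, 44 mm tall: flange 64 mm across, 4 mm thick; on it a round front ring 50 mm across, 12 mm high (its top; grip here) around a grey cone; below, a 50 mm basket tapering to a 34 mm magnet. Flange underside 6 mm above the point, upper face 10 mm above. About 0.16 kg. Site on its axis, half-way up; z up.
- midrange_center (a point): Larger cone driver with SQUARE frame, on its magnet, face up, 46 mm tall: flange 80 x 80 mm, 4 mm thick, sides along x and y; on it a round front ring 64 mm across, 12 mm high (its top; grip here) around a grey cone; below, a 68 mm basket tapering to a 46 mm magnet. Flange underside 7 mm above the point, upper face 11 mm above. About 0.3 kg. Site on its axis, half-way up; z up.
- airmotion_center (a point): Oblong tweeter with slotted front, on its magnet, face up, 38 mm tall: flange 76 (x) by 52 mm (y), 4 mm thick; on it a raised front 62 x 38 mm, 12 mm high (its top; grip here across the 38 mm, y); below, a 56 x 36 mm body tapering to a 44 x 26 mm magnet. Flange underside 3 mm above the point, upper face 7 mm above. About 0.2 kg. Site on its axis, half-way up; z up.
- plate_a_hole (a point): Raw MDF mounting plate 110 x 110 x 18 mm, fixed level on two 18 mm battens (upper face 36 mm above the bench, open underneath), with one through cut-out in its middle: round, 40 mm across, with three pilot dots around it; it takes the dome tweeter. Site at the cut-out's centre in the upper face; z up, x and y along the plate's edges.
- plate_b_hole (a point): Raw MDF mounting plate 110 x 110 x 18 mm, fixed level on two 18 mm battens (upper face 36 mm above the bench, open underneath), with one through cut-out in its middle: round, 54 mm across, with four pilot dots around it; it takes the round-flanged cone driver. Site at the cut-out's centre in the upper face; z up, x and y along the plate's edges.
- plate_c_hole (a point): Raw MDF mounting plate 110 x 110 x 18 mm, fixed level on two 18 mm battens (upper face 36 mm above the bench, open underneath), with one through cut-out in its middle: round, 72 mm across, with four pilot dots set in a square; it takes the square-framed cone driver. Site at the cut-out's centre in the upper face; z up, x and y along the plate's edges.
- plate_d_hole (a point): Raw MDF mounting plate 110 x 110 x 18 mm, fixed level on two 18 mm battens (upper face 36 mm above the bench, open underneath), with one through cut-out in its middle: oblong, 62 x 42 mm, with a pilot dot near each corner; it takes the air-motion tweeter. Site at the cut-out's centre in the upper face; z up, x and y along the plate's edges; the cut-out's 62 mm run along x.
- tape_center (a point): Roll of black tape lying flat, 60 mm across, 40 mm hole, 19 mm high, loose among the drivers; to be left where it is. Site at its centre, half-way up.
- tin_center (a point): Round steel tin with a brass-coloured lid rim, 55 mm across, 24 mm high, loose among the drivers; to be left where it is. Site at its centre, half-way up.
Not all that is in view belongs to the job. Leave any blue look-alike of the part that bears plate_d_hole alone.

How it is judged:
By the outcome, as a careful person would: the job done as asked, in the order asked, and still so for the second after the job is handed in, with the robot touching nothing.
It also fails if it takes over 96 s, if anything falls off the work surface, if the arm or the gripper's body presses on something with over 40 N, if the wrist force passes 120 N, or if a joint passes its speed limit or range.

## Working session

There is one attempt and no reset: what is moved stays moved. The work goes in short steps, Python scripts to look and compute and a shell command to move; the robot and the scene stay as the last step left them, time stands still between calls to the robot, and variables do not carry over. Pictures are saved under pics/ and viewed, at most 14 in all, crops included, and the job is handed in when it is done.

```bash
ls; mkdir -p pics; cat > h.py <<'E'
import numpy as np, cv2
from scipy.spatial.transform import Rotation as Ro
from station import robot
def K(p):
    f=384/2/np.tan(np.radians(p["fov_y"])/2); return f,p["cx"],p["cy"]
def cam(p,st=None):
    if "R" in p and p["R"] is not None: return np.array(p["R"]),np.array(p["t"])
    M=np.array(p["mount"]); Rt=Ro.from_rotvec(st["tool_rot"]).as_matrix()
    Rwc=Rt@M[:3,:3]; c=Rt@M[:3,3]+np.array(st["eef_pos"]); return Rwc.T,-Rwc.T@c
def w(p,xy,z,st=None):
    f,cx,cy=K(p);R,t=cam(p,st); d=R.T@np.array([(xy[0]-cx)/f,(xy[1]-cy)/f,1]); c=-R.T@t
    return c+d*(z-c[2])/d[2]
def px(p,X,st=None):
    f,cx,cy=K(p);R,t=cam(p,st); a=R@np.array(X)+t; return np.array([f*a[0]/a[2]+cx,f*a[1]/a[2]+cy])
def save(p,n,crop=None,s=1):
    im=p["pixels"][:,:,::-1]
    if crop: im=im[crop[1]:crop[3],crop[0]:crop[2]]
    cv2.imwrite("pics/"+n,cv2.resize(im,None,fx=s,fy=s,interpolation=cv2.INTER_CUBIC))
Z=dict(tweeter_center=.036,wideband_center=.044,midrange_center=.046,airmotion_center=.038,plate_a_hole=.036,plate_b_hole=.036,plate_c_hole=.036,plate_d_hole=.036,tape_center=.019,tin_center=.024)
E
python3 - <<'E'
from h import *
np.set_printoptions(precision=4,suppress=True)
st=robot.state(); print(st["tool_rot"],Ro.from_rotvec(st["tool_rot"]).as_matrix())
p=robot.grab_frame("top"); save(p,"top.png",s=1.5)
c=-np.array(p["R"]).T@np.array(p["t"]);print(c,K(p))
for l in Z:
    for d in robot.spot_in(p,l)[:3]: print(l,d["score"],np.array(d["xy"]),w(p,d["xy"],Z[l])[:2])
p=robot.grab_frame("wrist");print(np.array(p["mount"]),K(p))
E
```

```text
pics
[-3.0776 -0.6235  0.0007] [[ 0.9211  0.3892 -0.0007]
 [ 0.3892 -0.9211  0.0014]
 [-0.0001 -0.0015 -1.    ]]
[0.3097 0.0175 0.9686] (np.float64(346.49932032640476), 253.21763034188103, 197.48719321085866)
tweeter_center 0.6 [222.4 205.2] [0.452  0.0772]
wideband_center 0.89 [135.6 210.9] [0.4323 0.3074]
midrange_center 0.73 [340.4 153.7] [ 0.6001 -0.2479]
midrange_center 0.61 [272.3 213.3] [ 0.4303 -0.0577]
airmotion_center 0.82 [373.7 212. ] [ 0.4385 -0.3362]
plate_a_hole 0.16 [372.  212.3] [ 0.4379 -0.3322]
plate_b_hole 0.68 [286.8 158.5] [ 0.5865 -0.0992]
plate_b_hole 0.58 [135.3 209.5] [0.4371 0.311 ]
plate_c_hole 0.73 [214.8 157.6] [0.5856 0.1017]
plate_d_hole 0.96 [335.9 276.8] [ 0.2646 -0.2271]
plate_d_hole 0.86 [339.6 154.5] [ 0.6008 -0.2484]
plate_d_hole 0.44 [271.2 214.4] [ 0.4286 -0.0556]
tape_center 0.74 [315.2 219.2] [ 0.4189 -0.1789]
tin_center 0.74 [181.3 203. ] [0.4584 0.1908]
[[ 0.0018 -0.9712 -0.2383  0.0657]
 [ 1.      0.0017  0.0003  0.0005]
 [ 0.0001 -0.2383  0.9712  0.0195]
 [ 0.      0.      0.      1.    ]] (np.float64(329.1873490614315), 254.8535158422025, 192.1749264763642)
```

View pics/top.png

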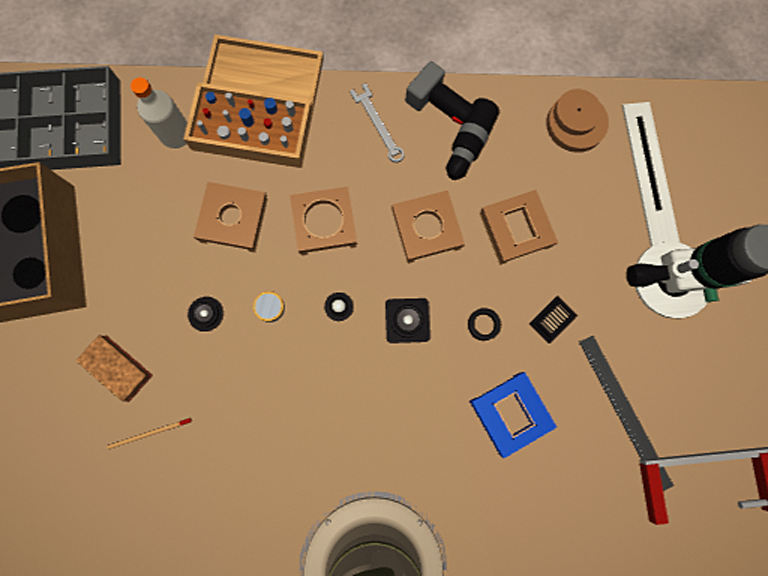

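The top view (enlarged 1.5x) shows the drivers in a row:
- wideband at (205,313)
- tin at (268,306)
- tweeter at (339,306)
- square midrange at (408,320)
- tape at (485,323)
- airmotion at (553,320)

The plates are a at (230,214), c at (323,218), b at (428,223) and d at (519,225). Plate d has two candidates with oblong cut-outs. The MDF one at (519,225) fits the description. The blue one at (514,414) is the look-alike, so I leave it alone. Next I check the scene and wrist views for a clear path.

```bash
python3 - <<'E'
from h import *
np.set_printoptions(precision=3,suppress=True)
p=robot.grab_frame("scene"); save(p,"scene.png"); 
a=p["pixels"]
t=robot.grab_frame("top")
b=cv2.resize(t["pixels"][90:300,60:430],None,fx=1,fy=1)
im=np.vstack([a,np.zeros((210,512,3),np.uint8)]); im[384:,:370]=b
cv2.imwrite("pics/s2.png",im[:,:,::-1])
print(-np.array(p["R"]).T@np.array(p["t"]))
E
```

```text
[ 1.139 -0.113  0.796]
```

View pics/s2.png

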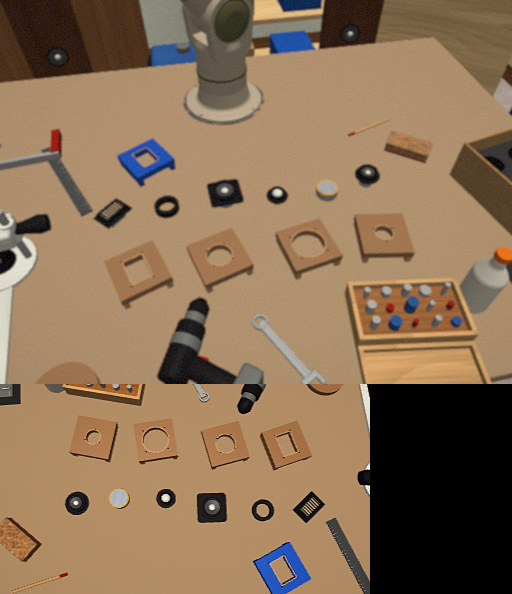

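The scene view shows free space between the start and the drivers. The saw at left (20,250) stays clear if I keep high. I move above the right-hand half and look.

```bash
python3 -m inch '[{"tx":0.020,"ty":-0.036,"tz":-0.006},{"tx":0.020,"ty":-0.036,"tz":-0.006},{"tx":0.020,"ty":-0.036,"tz":-0.006},{"tx":0.020,"ty":-0.036,"tz":-0.006},{"tx":0.020,"ty":-0.036,"tz":-0.004},{"tx":0.025,"ty":-0.03},{"tx":0.03,"ty":-0.027},{"tx":0.03,"ty":-0.027},{"tx":0.03,"ty":-0.027},{"tx":0.03,"ty":-0.027},{"tx":0.03,"ty":-0.027},{"tx":0.03,"ty":-0.02},{"tx":0.03},{"tx":0.02},{}]' 0.093 30
cat >> h.py <<'E'
def look(labels,n=None,zs=Z,tr=True):
    st=robot.state(); p=robot.grab_frame("wrist")
    if n: save(p,n,s=1.5)
    R=Ro.from_rotvec(st["tool_rot"]).as_matrix(); tcp=np.array(st["eef_pos"])
    print("tcp",tcp.round(4),"toolx ang",round(np.degrees(np.arctan2(R[1,0],R[0,0])),2),"t",round(st["t"],2))
    for l in labels:
        for d in robot.trace(p,l)[:3]:
            m=d["mask"].astype(np.uint8); cs=max(cv2.findContours(m,0,2)[0],key=cv2.contourArea)
            z=zs[l]; P=np.array([w(p,q[0],z,st)[:2] for q in cs]); (c,s,a)=cv2.minAreaRect((P*1000).astype(np.float32))
            print(l,round(d["score"],2),"px",np.round(d["xy"]),"xy",w(p,d["xy"],z,st)[:2].round(4),"rect",np.round(c,1),np.round(s,1),round(a,1))
    return p,st
E
python3 - <<'E'
from h import *
look(list(Z),"w1.png")
E
```

```text
tcp [ 0.2822 -0.6678  0.4047] toolx ang 22.91 t 0.7schema error: expected keys tx, ty, tz, yaw
```

View pics/w1.png

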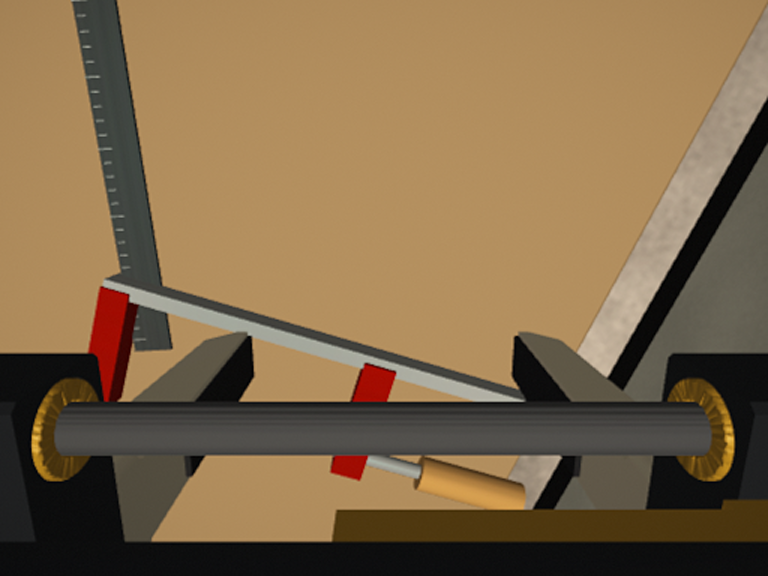

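The wrist view shows the fingertips at (240,340) and (525,340), with the bar clamp below. Image up is tool +x. The move was refused because every row needs all four keys.

```bash
python3 -m inch '[{"tx":0.020,"ty":-0.036,"tz":-0.006,"yaw":0},{"tx":0.020,"ty":-0.036,"tz":-0.006,"yaw":0},{"tx":0.020,"ty":-0.036,"tz":-0.006,"yaw":0},{"tx":0.020,"ty":-0.036,"tz":-0.006,"yaw":0},{"tx":0.020,"ty":-0.036,"tz":-0.004,"yaw":0},{"tx":0.025,"ty":-0.03,"tz":0,"yaw":0},{"tx":0.03,"ty":-0.027,"tz":0,"yaw":0},{"tx":0.03,"ty":-0.027,"tz":0,"yaw":0},{"tx":0.03,"ty":-0.027,"tz":0,"yaw":0},{"tx":0.03,"ty":-0.027,"tz":0,"yaw":0},{"tx":0.02,"ty":-0.027,"tz":0,"yaw":0},{"tx":0,"ty":-0.02,"tz":0,"yaw":0},{"tx":0,"ty":0,"tz":0,"yaw":0},{"tx":0,"ty":0,"tz":0,"yaw":0}]' 0.093 30
python3 - <<'E'
from h import *
look(list(Z),"w2.png")
E
```

```text
t: 2.42
eef_pos: [0.3842, -0.2277, 0.4331]
tool_rot: [3.078, 0.627, 0.001]
force: [-0.3, -0.7, -0.5]
opening: 1.0
gripper_force: 0.0
tcp [ 0.3842 -0.2277  0.4331] toolx ang 23.02 t 2.42
tweeter_center 0.66 px [28.  7.] xy [0.4494 0.055 ] rect [443.3  54.6] [24.6 53.4] 23.1
midrange_center 0.7 px [126.  70.] xy [ 0.4302 -0.0609] rect [430.8 -61.7] [78.3 80. ] 2.7
airmotion_center 0.92 px [350. 158.] xy [ 0.4401 -0.3228] rect [ 437.5 -322.5] [50.8 73.3] 43.8
plate_d_hole 0.8 px [373.  22.] xy [ 0.577  -0.2807] rect [ 575.4 -280.6] [ 45.1 115.2] 23.1
plate_d_hole 0.64 px [230. 236.] xy [ 0.2967 -0.2324] rect [ 289.  -232.3] [ 77.3 109.8] 29.0
tape_center 0.98 px [235. 115.] xy [ 0.4319 -0.1825] rect [ 428.4 -201.6] [57.6 57.8] 23.1
```

View pics/w2.png

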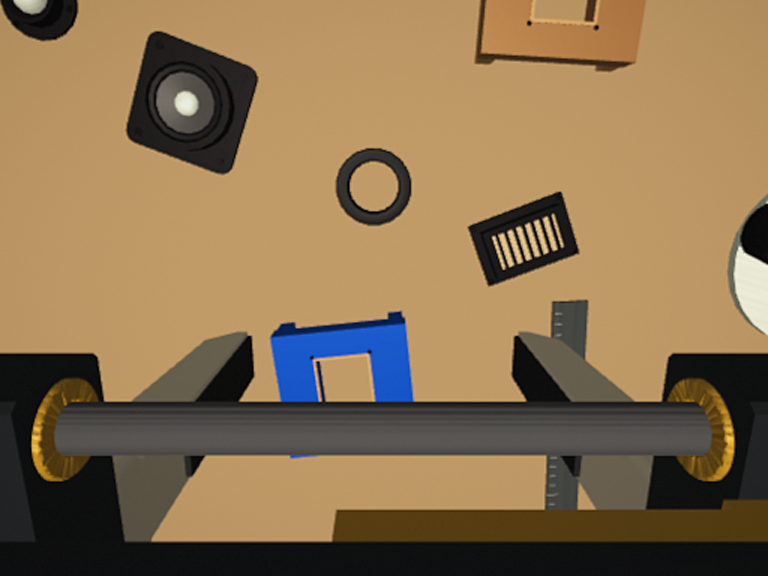

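The wrist view (1.5x) shows the midrange at (187,103), the tape at (374,187), the airmotion tweeter at (525,238), MDF plate d at the upper right (560,25) and the blue look-alike at (345,380). I go above the airmotion tweeter and align the jaw across its short side.

```bash
python3 -m inch '[{"tx":0.0026,"ty":0.028,"tz":0.025,"yaw":0},{"tx":0.0026,"ty":0.028,"tz":0.025,"yaw":0},{"tx":0.0026,"ty":0.028,"tz":0.025,"yaw":0},{"tx":0.0026,"ty":0.028,"tz":0.025,"yaw":0},{"tx":0,"ty":0,"tz":0.004,"yaw":0.121},{"tx":0,"ty":0,"tz":0.004,"yaw":0.121},{"tx":0,"ty":0,"tz":0.004,"yaw":0.121},{"tx":0,"ty":0,"tz":0.004,"yaw":0.121},{"tx":0,"ty":0,"tz":0.004,"yaw":0.121},{"tx":0,"ty":0,"tz":0.004,"yaw":0.121},{"tx":0,"ty":0,"tz":0.004,"yaw":0.121},{"tx":0,"ty":0,"tz":0.004,"yaw":0.121},{"tx":0,"ty":0,"tz":0.004,"yaw":0.121},{"tx":0,"ty":0,"tz":0.004,"yaw":0.119},{"tx":0,"ty":0,"tz":0,"yaw":0},{"tx":0,"ty":0,"tz":0,"yaw":0}]' 0.07 30
sed -i 's/tweeter_center=.036,wideband_center=.044,midrange_center=.046,airmotion_center=.038/tweeter_center=.024,wideband_center=.032,midrange_center=.034,airmotion_center=.026/' h.py
cat >> h.py <<'E'
def delta(st,xy,ang=None):
    R=Ro.from_rotvec(st["tool_rot"]).as_matrix(); d=np.array([xy[0],xy[1],0])-np.r_[st["eef_pos"][:2],0]
    d[2]=0; print("tool tx,ty",(R.T@d)[:2].round(4))
E
python3 - <<'E'
from h import *
p,st=look(["airmotion_center"])
save(p,"air.png",(100,40,420,300),2)
E
```

```text
t: 4.3
eef_pos: [0.4376, -0.3274, 0.2925]
tool_rot: [2.891, -1.229, -0.001]
force: [-1.1, -0.5, -0.9]
opening: 0.754
gripper_force: 0.0
tcp [ 0.4376 -0.3274  0.2925] toolx ang -46.08 t 4.3
airmotion_center 0.86 px [254. 195.] xy [ 0.4402 -0.3291] rect [ 438.1 -326.7] [52.3 75.9] 45.4
```

View pics/air.png

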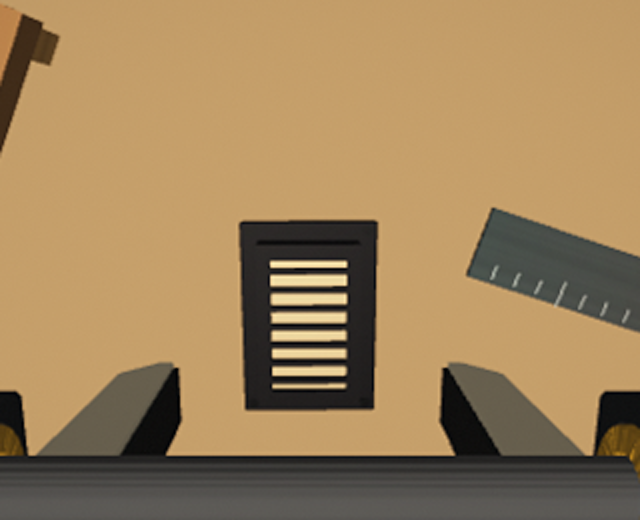

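The crop shows the slotted oblong driver centred between the fingertips at (310,315) and square with the jaw. This is the airmotion tweeter, so I descend and grip.

```bash
python3 -m inch '[{"tx":0,"ty":0,"tz":0.02,"yaw":-0.015},{"tx":0,"ty":0,"tz":0.02,"yaw":0},{"tx":0,"ty":0,"tz":0.02,"yaw":0},{"tx":0,"ty":0,"tz":0.012,"yaw":0},{"tx":0,"ty":0,"tz":0.006,"yaw":0},{"tx":0,"ty":0,"tz":0,"yaw":0},{"tx":0,"ty":0,"tz":0,"yaw":0}]' 0.07 30
python3 -m inch '[{"tx":0,"ty":0,"tz":0,"yaw":0},{"tx":0,"ty":0,"tz":0,"yaw":0},{"tx":0,"ty":0,"tz":0,"yaw":0},{"tx":0,"ty":0,"tz":0,"yaw":0},{"tx":0,"ty":0,"tz":0,"yaw":0},{"tx":0,"ty":0,"tz":0,"yaw":0}]' 0.02 30
```

```text
t: 4.98
eef_pos: [0.4374, -0.3279, 0.215]
tool_rot: [-2.898, 1.213, -0.0]
force: [-0.4, -0.2, 0.6]
opening: 0.752
gripper_force: 0.0
t: 5.48
eef_pos: [0.4375, -0.3276, 0.215]
tool_rot: [2.898, -1.213, 0.001]
force: [0.2, 0.6, 4.0]
opening: 0.403
gripper_force: 30.0
```

```bash
python3 -m inch '[{"tx":0,"ty":0,"tz":-0.02,"yaw":0},{"tx":0,"ty":0,"tz":-0.04,"yaw":0},{"tx":0.0086,"ty":-0.0293,"tz":-0.02,"yaw":0},{"tx":0.0086,"ty":-0.0293,"tz":-0.01,"yaw":0},{"tx":0.0086,"ty":-0.0293,"tz":-0.01,"yaw":0},{"tx":0,"ty":0,"tz":0,"yaw":-0.12},{"tx":0,"ty":0,"tz":0,"yaw":-0.12},{"tx":0,"ty":0,"tz":0,"yaw":-0.12},{"tx":0,"ty":0,"tz":0,"yaw":-0.12},{"tx":0,"ty":0,"tz":0,"yaw":-0.12},{"tx":0,"ty":0,"tz":0,"yaw":-0.12},{"tx":0,"ty":0,"tz":0,"yaw":-0.12},{"tx":0,"ty":0,"tz":0,"yaw":-0.12},{"tx":0,"ty":0,"tz":0,"yaw":-0.12},{"tx":0,"ty":0,"tz":0,"yaw":-0.12},{"tx":0,"ty":0,"tz":0,"yaw":0},{"tx":0,"ty":0,"tz":0,"yaw":0}]' 0.02 30
python3 - <<'E'
from h import *
st=robot.state(); zt=st["eef_pos"][2]-.186-.002
p,st=look(["airmotion_center","plate_d_hole"],"pd.png",dict(Z,airmotion_center=zt))
E
```

```text
t: 6.9
eef_pos: [0.5178, -0.2845, 0.3146]
tool_rot: [-3.078, -0.628, 0.0]
force: [-0.7, -0.2, -1.1]
opening: 0.405
gripper_force: 30.0
tcp [ 0.5178 -0.2845  0.3146] toolx ang 23.07 t 6.9
airmotion_center 0.83 px [254. 212.] xy [ 0.5302 -0.279 ] rect [ 526.7 -280.9] [56.4 51.6] 23.2
plate_d_hole 0.74 px [310.  71.] xy [ 0.6212 -0.2857] rect [ 611.8 -268.9] [106.  110.9] 19.9
```

View pics/pd.png

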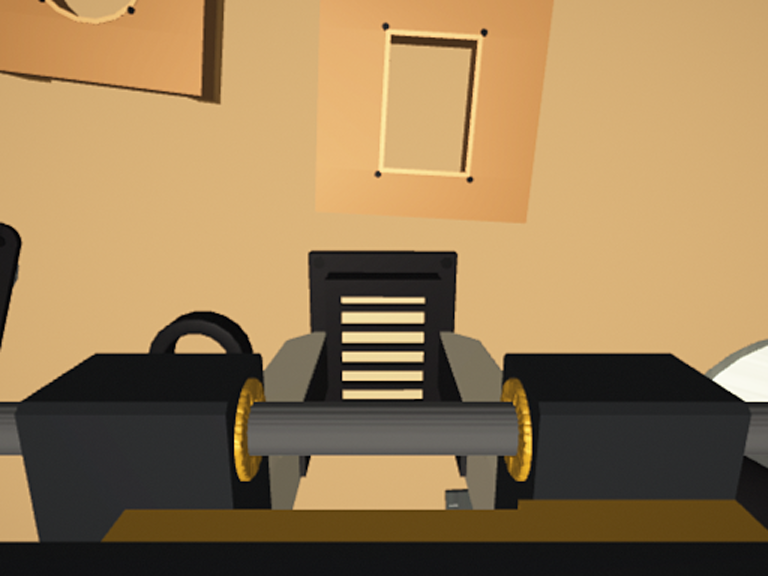

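The view (1.5x) shows the held driver at (383,330) with its flange's far edge at row 252, from (310,252) to (457,252). The MDF plate d has dots at (385,26), (484,32), (377,174) and (470,180). It is the brown plate with the oblong hole, not the blue one.

```bash
cat >> h.py <<'E'
def quad(p,st,pts,z,s=1.5):
    P=np.array([w(p,np.array(q)/s,z,st)[:2] for q in pts]); return P
E
python3 - <<'E'
from h import *
st=robot.state();p=robot.grab_frame("wrist")
g=p["pixels"].max(axis=2)
# refine dots: dark centroid near guess
D=[]
for q in [(385,26),(484,32),(377,174),(470,180)]:
    x,y=np.array(q)/1.5; x0,y0=int(x)-5,int(y)-5; r=p["pixels"][y0:y0+11,x0:x0+11].sum(2).astype(float); wt=np.clip(150-r,0,None); yy,xx=np.mgrid[:11,:11]
    D.append([x0+(wt*xx).sum()/wt.sum(),y0+(wt*yy).sum()/wt.sum()])
P=quad(p,st,D,.036,1); print(np.array(D).round(1),P.round(4),P.mean(0))
for a,b in((0,1),(2,3),(2,0),(3,1)): v=P[b]-P[a]; print(np.linalg.norm(v),np.degrees(np.arctan2(v[1],v[0])))
delta(st,P.mean(0))
zt=st["eef_pos"][2]-.188
for q in quad(p,st,[(310,252),(457,252)],zt): delta(st,q)
E
```

```text
[[257.   17.5]
 [322.3  21.7]
 [251.7 115.9]
 [313.  119.5]] [[ 0.6393 -0.2345]
 [ 0.6553 -0.2788]
 [ 0.5746 -0.258 ]
 [ 0.5907 -0.3023]] [ 0.61494733 -0.26837112]
0.047074330205116484 -70.11017453922427
0.04717486448315579 -70.06029542005324
0.06881193890203917 19.939071250232715
0.06877103051837911 20.022844721785287
tool tx,ty [0.0953 0.0234]
tool tx,ty [ 0.0372 -0.0245]
tool tx,ty [0.0372 0.0263]
```

```bash
python3 -m inch '[{"tx":0.032,"ty":0.0075,"tz":0,"yaw":0},{"tx":0.032,"ty":0.0075,"tz":0,"yaw":0},{"tx":0.0321,"ty":0.0075,"tz":0,"yaw":0},{"tx":0,"ty":0,"tz":0.02,"yaw":0.054},{"tx":0,"ty":0,"tz":0.02,"yaw":0},{"tx":0,"ty":0,"tz":0.02,"yaw":0},{"tx":0,"ty":0,"tz":0.005,"yaw":0},{"tx":0,"ty":0,"tz":0.005,"yaw":0},{"tx":0,"ty":0,"tz":0.005,"yaw":0},{"tx":0,"ty":0,"tz":0.004,"yaw":0},{"tx":0,"ty":0,"tz":0.003,"yaw":0},{"tx":0,"ty":0,"tz":0.002,"yaw":0},{"tx":0,"ty":0,"tz":0,"yaw":0},{"tx":0,"ty":0,"tz":0,"yaw":0}]' 0.02 30
python3 - <<'E'
from h import *
st=robot.state();delta(st,(.61495,-.26837))
E
```

```text
t: 8.27
eef_pos: [0.6153, -0.267, 0.2311]
tool_rot: [3.093, 0.551, 0.001]
force: [0.4, 0.1, -1.8]
opening: 0.406
gripper_force: 30.0
tool tx,ty [-0.0008  0.0011]
```

```bash
python3 -m inch '[{"tx":0,"ty":0,"tz":0.001,"yaw":0},{"tx":0,"ty":0,"tz":0.001,"yaw":0},{"tx":0,"ty":0,"tz":0.0005,"yaw":0},{"tx":0,"ty":0,"tz":0,"yaw":0}]' 0.02 30
```

```text
t: 8.6
eef_pos: [0.6154, -0.267, 0.2291]
tool_rot: [3.092, 0.551, 0.001]
force: [-1.7, 0.6, 6.9]
opening: 0.401
gripper_force: 30.0
```

Seated at the expected height (TCP 0.229), with the contact force building. I release and go on to the midrange.

```bash
python3 -m inch '[{"tx":0,"ty":0,"tz":0,"yaw":0},{"tx":0,"ty":0,"tz":0,"yaw":0},{"tx":0,"ty":0,"tz":0,"yaw":0},{"tx":0,"ty":0,"tz":-0.01,"yaw":0},{"tx":0,"ty":0,"tz":-0.04,"yaw":0},{"tx":0,"ty":0,"tz":-0.04,"yaw":0},{"tx":-0.0127,"ty":-0.036,"tz":-0.01,"yaw":0},{"tx":-0.0127,"ty":-0.036,"tz":0,"yaw":0},{"tx":-0.0127,"ty":-0.036,"tz":0,"yaw":0},{"tx":-0.0127,"ty":-0.036,"tz":0,"yaw":0},{"tx":-0.0127,"ty":-0.036,"tz":0,"yaw":0},{"tx":-0.0127,"ty":-0.036,"tz":0,"yaw":0},{"tx":-0.0127,"ty":-0.036,"tz":0,"yaw":0},{"tx":0,"ty":0,"tz":0,"yaw":0},{"tx":0,"ty":0,"tz":0,"yaw":0}]' 0.05 30
python3 - <<'E'
from h import *
p,st=look(["midrange_center"],"mid.png")
t=robot.grab_frame("top"); save(t,"topd.png",(290,120,390,200),4)
E
```

```text
t: 9.85
eef_pos: [0.444, -0.0598, 0.329]
tool_rot: [-3.092, -0.557, -0.001]
force: [0.5, 0.3, -0.0]
opening: 0.538
gripper_force: 0.0
tcp [ 0.444  -0.0598  0.329 ] toolx ang 20.41 t 9.85
midrange_center 0.75 px [247. 200.] xy [ 0.434  -0.0569] rect [431.  -56.7] [80.7 80.2] 2.6
```

View pics/mid.png

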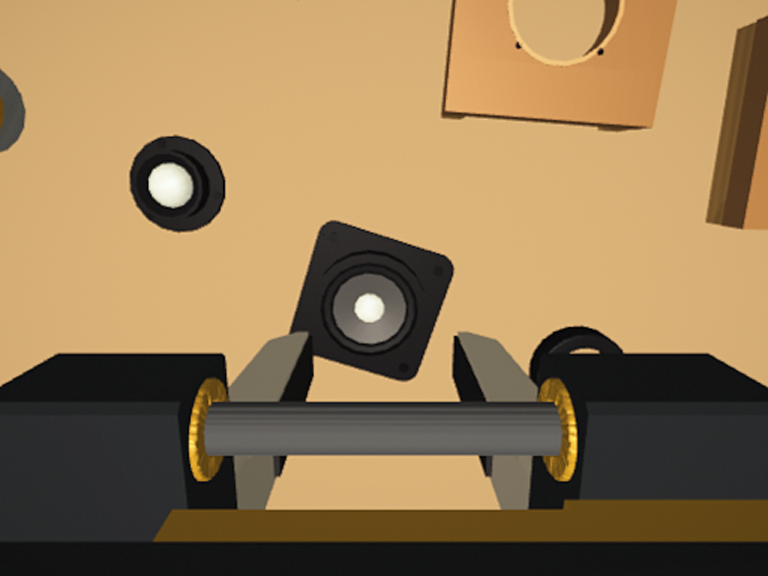

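View pics/topd.png

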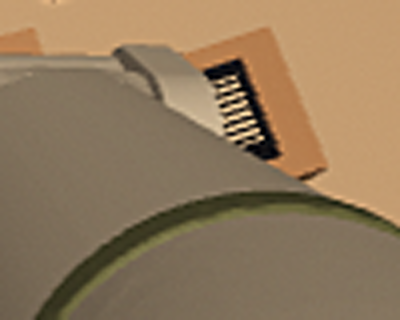

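The airmotion tweeter sits flat in plate d, square with it. The midrange is at (372,300) and the tweeter at (177,184), both in 1.5x pixels, with plate c at the upper right (560,60). I grip the midrange.

```bash
python3 -m inch '[{"tx":-0.0111,"ty":-0.0074,"tz":0.01,"yaw":0},{"tx":0,"ty":0,"tz":0.03,"yaw":0},{"tx":0,"ty":0,"tz":0.03,"yaw":0},{"tx":0,"ty":0,"tz":0.015,"yaw":0},{"tx":0,"ty":0,"tz":0.01,"yaw":0},{"tx":0,"ty":0,"tz":0.007,"yaw":0},{"tx":0,"ty":0,"tz":0.005,"yaw":0},{"tx":0,"ty":0,"tz":0,"yaw":0},{"tx":0,"ty":0,"tz":0,"yaw":0}]' 0.088 30
python3 -m inch '[{"tx":0,"ty":0,"tz":0,"yaw":0},{"tx":0,"ty":0,"tz":0,"yaw":0},{"tx":0,"ty":0,"tz":0,"yaw":0},{"tx":0,"ty":0,"tz":0,"yaw":0},{"tx":0,"ty":0,"tz":0,"yaw":0}]' 0.05 40
```

```text
t: 10.75
eef_pos: [0.4321, -0.0584, 0.2213]
tool_rot: [3.093, 0.55, 0.0]
force: [0.5, -0.1, 0.4]
opening: 0.946
gripper_force: 0.0
t: 11.17
eef_pos: [0.4318, -0.0578, 0.2216]
tool_rot: [-3.093, -0.552, -0.001]
force: [-0.8, 1.5, 6.9]
opening: 0.678
gripper_force: 40.0
```

```bash
python3 -m inch '[{"tx":0,"ty":0,"tz":-0.02,"yaw":0},{"tx":0,"ty":0,"tz":-0.04,"yaw":0},{"tx":0.01,"ty":-0.012,"tz":-0.035,"yaw":0},{"tx":0.027,"ty":-0.024,"tz":-0.01,"yaw":0},{"tx":0.027,"ty":-0.024,"tz":-0.005,"yaw":0},{"tx":0.027,"ty":-0.024,"tz":0,"yaw":0},{"tx":0.017,"ty":-0.012,"tz":0,"yaw":0},{"tx":0,"ty":0,"tz":0,"yaw":0},{"tx":0,"ty":0,"tz":0,"yaw":0}]' 0.05 40
python3 - <<'E'
from h import *
st=robot.state(); zt=st["eef_pos"][2]-.1876
p,st=look(["midrange_center","plate_c_hole"],"pc.png",dict(Z,midrange_center=zt))
E
```

```text
t: 11.92
eef_pos: [0.5, 0.0705, 0.3309]
tool_rot: [-3.092, -0.555, 0.001]
force: [-1.1, 0.1, -3.2]
opening: 0.677
gripper_force: 40.0
tcp [0.5    0.0705 0.3309] toolx ang 20.36 t 11.92
midrange_center 0.65 px [255. 216.] xy [0.5108 0.0736] rect [506.   70.2] [68.5 80.6] 2.9
midrange_center 0.32 px [106. 184.] xy [0.4996 0.1529] rect [501.1 153.3] [32.1 36.3] 58.1
plate_c_hole 0.87 px [280.  83.] xy [0.5888 0.082 ] rect [608.8  99.6] [ 89.5 111.7] 10.8
```

View pics/pc.png

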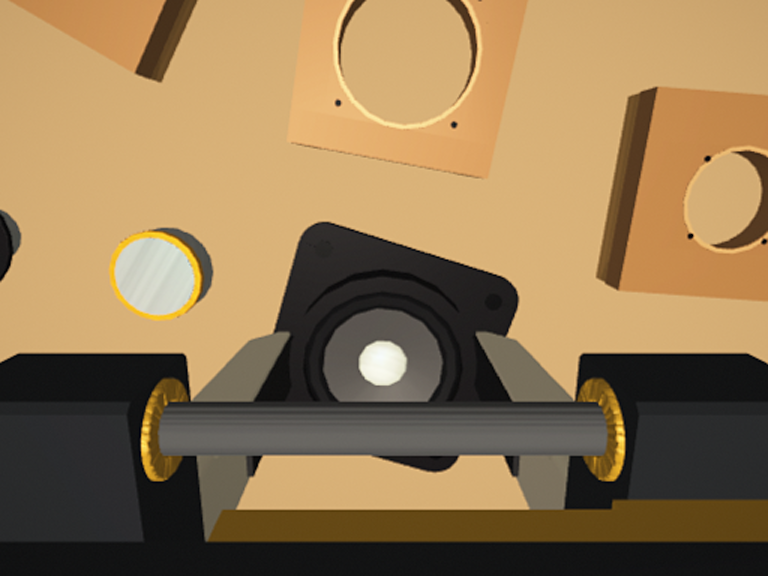

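The view shows the held midrange at (385,350), plate c's hole at (408,55) cut off at the top, and the tin at (157,275). I back off a little and turn the frame towards the plate's angle.

```bash
python3 -m inch '[{"tx":-0.025,"ty":0,"tz":0,"yaw":-0.07},{"tx":-0.025,"ty":0,"tz":0,"yaw":-0.07},{"tx":0,"ty":0,"tz":0,"yaw":0},{"tx":0,"ty":0,"tz":0,"yaw":0}]' 0.05 40
python3 - <<'E'
from h import *
st=robot.state(); zt=st["eef_pos"][2]-.1876
p,st=look(["midrange_center","plate_c_hole"],"pc2.png",dict(Z,midrange_center=zt))
E
```

```text
t: 12.4
eef_pos: [0.4523, 0.0487, 0.3313]
tool_rot: [3.048, 0.762, -0.002]
force: [0.6, 0.6, -3.2]
opening: 0.678
gripper_force: 40.0
tcp [0.4523 0.0487 0.3313] toolx ang 28.08 t 12.4
midrange_center 0.68 px [255. 216.] xy [0.4621 0.0533] rect [458.7  49.1] [68.3 81.2] 11.7
plate_c_hole 0.85 px [298.  24.] xy [0.5827 0.0808] rect [572.1  87.1] [ 46.1 117.3] 28.2
```

View pics/pc2.png

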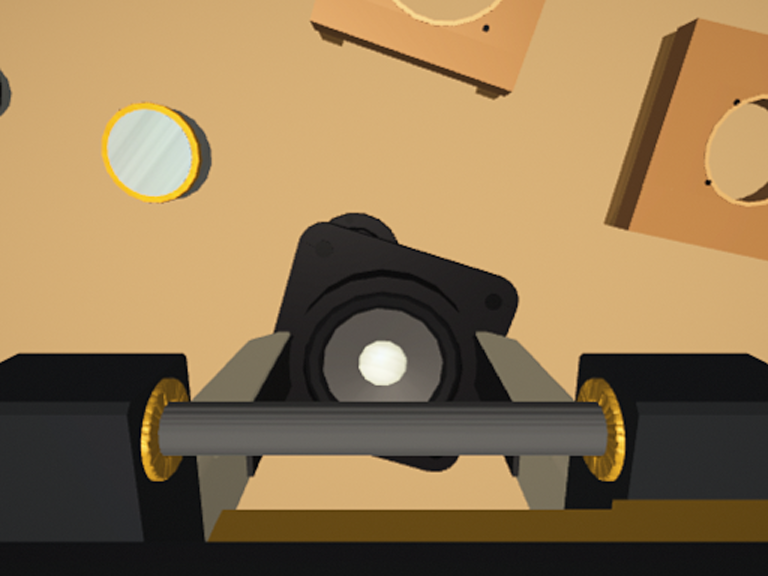

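I went the wrong way, because the plate moves up in the picture when the tool backs off. I go forward and find the dots numerically.

```bash
python3 -m inch '[{"tx":0.032,"ty":0.012,"tz":0,"yaw":0},{"tx":0.032,"ty":0.012,"tz":0,"yaw":0},{"tx":0.011,"ty":0.004,"tz":0,"yaw":0},{"tx":0,"ty":0,"tz":0,"yaw":0},{"tx":0,"ty":0,"tz":0,"yaw":0}]' 0.05 40
cat >> h.py <<'E'
def dots(label,zt=None):
    """pilot dots in the plate: small dark blobs; plus hole outline (non-plate region inside mask hull)"""
    st=robot.state(); p=robot.grab_frame("wrist"); d=robot.trace(p,label)
    R=Ro.from_rotvec(st["tool_rot"]).as_matrix()
    print("tcp",np.round(st["eef_pos"],4),"ang",round(np.degrees(np.arctan2(R[1,0],R[0,0])),2),"t",round(st["t"],2))
    g=cv2.cvtColor(p["pixels"],cv2.COLOR_RGB2GRAY)
    bh=cv2.morphologyEx(g,cv2.MORPH_BLACKHAT,np.ones((9,9)))
    for m in d[:2]:
        cs=max(cv2.findContours(m["mask"].astype(np.uint8),0,2)[0],key=cv2.contourArea); hull=cv2.convexHull(cs)
        M=cv2.erode(cv2.fillConvexPoly(np.zeros_like(g),hull,1),np.ones((7,7)))
        n,_,s,c=cv2.connectedComponentsWithStats(((bh>60)&(M>0)).astype(np.uint8))
        print(label,round(m["score"],2),np.round(m["xy"]))
        for i in range(1,n):
            if 3<=s[i][4]<=40 and max(s[i][2:4])<=8:
                X=w(p,c[i],.036,st)[:2]; print("  dot",c[i].round(1),s[i][4],X.round(4))
    return p,st
E
python3 - <<'E'
from h import *
p,st=dots("plate_c_hole"); save(p,"pc3.png",s=1.5)
E
```

```text
t: 12.97
eef_pos: [0.5334, 0.0614, 0.3307]
tool_rot: [-3.047, -0.766, 0.001]
force: [-1.1, -0.1, -3.9]
opening: 0.676
gripper_force: 40.0
tcp [0.5334 0.0614 0.3307] ang 28.21 t 12.97
plate_c_hole 0.63 [298.  51.]
  dot [235.9  17.7] 16 [0.6455 0.1375]
  dot [312.5  45. ] 16 [0.6565 0.0763]
  dot [212.7  98.5] 14 [0.5841 0.1266]
  dot [224.8  97.5] 4 [0.5894 0.1184]
  dot [285.6 122.6] 13 [0.5954 0.0655]
```

```bash
python3 - <<'E'
from h import *
st=robot.state(); p=robot.grab_frame("wrist"); zt=st["eef_pos"][2]-.1876
print(st["eef_pos"])
m=robot.trace(p,"midrange_center")[0]["mask"].astype(np.uint8)
R=Ro.from_rotvec(st["tool_rot"]).as_matrix()
cs=max(cv2.findContours(m,0,cv2.CHAIN_APPROX_NONE)[0],key=cv2.contourArea)[:,0]
P=np.array([np.r_[w(p,q,zt,st)[:2]-st["eef_pos"][:2],0] for q in cs])
for a0 in (10.3,):
    a=np.radians(a0); U=P[:,:2]@np.array([[np.cos(a),-np.sin(a)],[np.sin(a),np.cos(a)]])  # cols: along x', y'
    for nm,sel,k in (("front",(abs(U[:,1])<.028)&(U[:,0]>.03),0),("left",(U[:,1]>.03)&(abs(U[:,0])<.028),1),("right",(U[:,1]<-.03)&(abs(U[:,0])<.028),1)):
        V=U[sel]
        if len(V)<8: print(nm,len(V)); continue
        c=np.polyfit(V[:,1-k],V[:,k],1); r=V[:,k]-np.polyval(c,V[:,1-k])
        print(nm,len(V),"slope deg",np.degrees(np.arctan(c[0])),"at0",c[1],"rms",r.std())
E
```

```text
[0.53215856 0.06109045 0.33082581]
front 103 slope deg -0.4299576300470337 at0 0.03948782440174687 rms 0.00022801192996516385
left 87 slope deg 12.76298405030294 at0 0.03578362192461859 rms 0.002061168017882686
right 88 slope deg -2.7225211955867583 at0 -0.034966387942758415 rms 0.003063282158393958
```

```bash
python3 -m inch '[{"tx":0.032,"ty":0.0017,"tz":0,"yaw":0.010},{"tx":0.032,"ty":0.0016,"tz":0,"yaw":0},{"tx":0.0322,"ty":0.0016,"tz":0,"yaw":0},{"tx":0,"ty":0,"tz":0.025,"yaw":0},{"tx":0,"ty":0,"tz":0.03,"yaw":0},{"tx":0,"ty":0,"tz":0.02,"yaw":0},{"tx":0,"ty":0,"tz":0.005,"yaw":0},{"tx":0,"ty":0,"tz":0.005,"yaw":0},{"tx":0,"ty":0,"tz":0.005,"yaw":0},{"tx":0,"ty":0,"tz":0.005,"yaw":0},{"tx":0,"ty":0,"tz":0.003,"yaw":0},{"tx":0,"ty":0,"tz":0.002,"yaw":0},{"tx":0,"ty":0,"tz":0,"yaw":0},{"tx":0,"ty":0,"tz":0,"yaw":0}]' 0.05 40
```

```text
t: 14.33
eef_pos: [0.6205, 0.1019, 0.2316]
tool_rot: [3.051, 0.751, 0.001]
force: [-1.0, -0.0, -2.4]
opening: 0.678
gripper_force: 40.0
```

```bash
python3 -m inch '[{"tx":0,"ty":0,"tz":0.001,"yaw":0},{"tx":0,"ty":0,"tz":0.001,"yaw":0},{"tx":0,"ty":0,"tz":0.001,"yaw":0},{"tx":0,"ty":0,"tz":0,"yaw":0}]' 0.05 40
```

```text
t: 14.67
eef_pos: [0.6203, 0.1019, 0.2281]
tool_rot: [-3.05, -0.751, 0.0]
force: [0.4, -1.0, -2.7]
opening: 0.682
gripper_force: 40.0
```

```bash
python3 -m inch '[{"tx":0,"ty":0,"tz":0.001,"yaw":0},{"tx":0,"ty":0,"tz":0.0005,"yaw":0},{"tx":0,"ty":0,"tz":0,"yaw":0}]' 0.05 40
```

```text
t: 14.92
eef_pos: [0.6204, 0.1019, 0.2277]
tool_rot: [-3.051, -0.751, -0.001]
force: [-2.5, -0.8, 8.2]
opening: 0.676
gripper_force: 40.0
```

```bash
python3 -m inch '[{"tx":0,"ty":0,"tz":0,"yaw":0},{"tx":0,"ty":0,"tz":0,"yaw":0},{"tx":0,"ty":0,"tz":0,"yaw":0},{"tx":0,"ty":0,"tz":0,"yaw":0},{"tx":0,"ty":0,"tz":-0.01,"yaw":0},{"tx":0,"ty":0,"tz":-0.04,"yaw":0},{"tx":0,"ty":0,"tz":-0.04,"yaw":0},{"tx":-0.0326,"ty":-0.011,"tz":-0.01,"yaw":0},{"tx":-0.0326,"ty":-0.011,"tz":0,"yaw":0},{"tx":-0.0326,"ty":-0.011,"tz":0,"yaw":0},{"tx":-0.0326,"ty":-0.011,"tz":0,"yaw":0},{"tx":-0.0326,"ty":-0.011,"tz":0,"yaw":0},{"tx":0,"ty":0,"tz":0,"yaw":0},{"tx":0,"ty":0,"tz":0,"yaw":0}]' 0.08 30
python3 - <<'E'
from h import *
p,st=look(["tweeter_center","tin_center"],"tw.png")
E
```

```text
t: 16.08
eef_pos: [0.4492, 0.0746, 0.3276]
tool_rot: [3.05, 0.751, 0.0]
force: [1.0, -0.3, -0.3]
opening: 0.859
gripper_force: 0.0
tcp [0.4492 0.0746 0.3276] toolx ang 27.68 t 16.08
tweeter_center 0.78 px [265. 182.] xy [0.458  0.0687] rect [456.4  68.9] [53.2 53. ] 3.7
tin_center 0.9 px [129. 114.] xy [0.4567 0.1971] rect [456.1 195.8] [53.2 59.7] 27.8
```

View pics/tw.png

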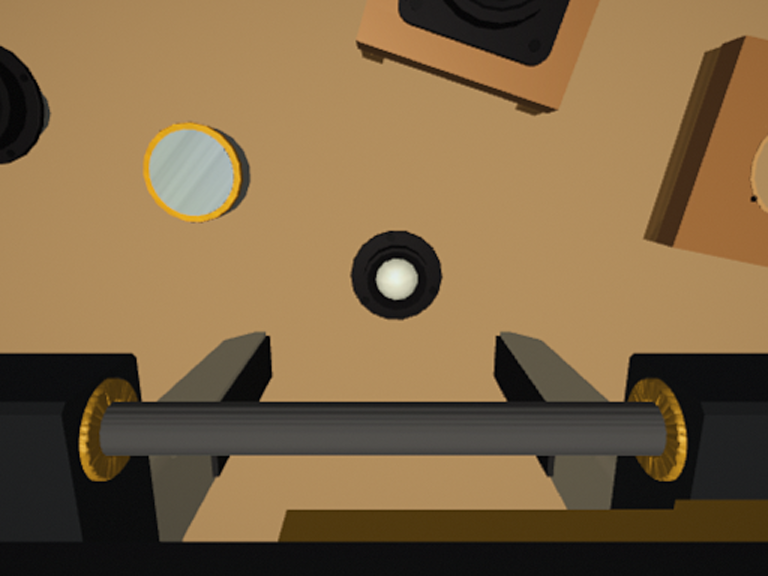

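The midrange frame at (480,25) looks square with plate c. The tweeter at (397,275) is the next pick; the tin at (193,172) is undisturbed.

```bash
python3 -m inch '[{"tx":0.0042,"ty":0.0076,"tz":0.02,"yaw":0},{"tx":0,"ty":0,"tz":0.03,"yaw":0},{"tx":0,"ty":0,"tz":0.03,"yaw":0},{"tx":0,"ty":0,"tz":0.015,"yaw":0},{"tx":0,"ty":0,"tz":0.01,"yaw":0},{"tx":0,"ty":0,"tz":0.007,"yaw":0},{"tx":0,"ty":0,"tz":0.0035,"yaw":0},{"tx":0,"ty":0,"tz":0,"yaw":0},{"tx":0,"ty":0,"tz":0,"yaw":0}]' 0.065 30
python3 -m inch '[{"tx":0,"ty":0,"tz":0,"yaw":0},{"tx":0,"ty":0,"tz":0,"yaw":0},{"tx":0,"ty":0,"tz":0,"yaw":0},{"tx":0,"ty":0,"tz":0,"yaw":0},{"tx":0,"ty":0,"tz":0,"yaw":0},{"tx":0,"ty":0,"tz":0,"yaw":0}]' 0.02 25
```

```text
t: 16.98
eef_pos: [0.4581, 0.0702, 0.2114]
tool_rot: [3.051, 0.751, 0.001]
force: [-0.4, 0.6, -0.1]
opening: 0.698
gripper_force: 0.0
t: 17.48
eef_pos: [0.4578, 0.0701, 0.2115]
tool_rot: [3.05, 0.751, 0.001]
force: [-0.5, -0.0, 5.2]
opening: 0.403
gripper_force: 25.0
```

```bash
python3 -m inch '[{"tx":0,"ty":0,"tz":-0.02,"yaw":0},{"tx":0,"ty":0,"tz":-0.04,"yaw":0},{"tx":0,"ty":0,"tz":-0.035,"yaw":0},{"tx":0.0296,"ty":-0.0195,"tz":-0.02,"yaw":0},{"tx":0.0296,"ty":-0.0195,"tz":-0.005,"yaw":0},{"tx":0.0296,"ty":-0.0195,"tz":0,"yaw":0},{"tx":0.0296,"ty":-0.0195,"tz":0,"yaw":0},{"tx":0.0296,"ty":-0.0195,"tz":0,"yaw":0},{"tx":0,"ty":0,"tz":0,"yaw":0},{"tx":0,"ty":0,"tz":0,"yaw":0}]' 0.02 25
cat >> h.py <<'E'
def held(p,st,label,below):
    """front arc of the round flange held: circle fit in tool coords"""
    zt=st["eef_pos"][2]-.186-below
    R=Ro.from_rotvec(st["tool_rot"]).as_matrix()
    for d in robot.trace(p,label)[:2]:
        cs=max(cv2.findContours(d["mask"].astype(np.uint8),0,cv2.CHAIN_APPROX_NONE)[0],key=cv2.contourArea)[:,0]
        P=np.array([R.T@np.r_[w(p,q,zt,st)[:2]-st["eef_pos"][:2],0] for q in cs])[:,:2]
        V=P[(P[:,0]>.012)]
        if len(V)<8: continue
        s=np.linalg.lstsq(np.c_[2*V,np.ones(len(V))],(V**2).sum(1),rcond=None)[0]
        print("held",label,round(d["score"],2),np.round(d["xy"]),"c",s[:2].round(4),"r",np.sqrt(s[2]+s[:2]@s[:2]).round(4),len(V))
E
python3 - <<'E'
from h import *
p,st=dots("plate_a_hole"); held(p,st,"tweeter_center",.0015); save(p,"pa.png",s=1.5)
E
```

```text
t: 18.32
eef_pos: [0.5436, 0.2272, 0.3306]
tool_rot: [-3.049, -0.756, 0.0]
force: [-0.2, -1.2, -1.4]
opening: 0.4
gripper_force: 25.0
tcp [0.5436 0.2272 0.3306] ang 27.84 t 18.32
plate_a_hole 0.73 [254.  53.]
  dot [267.2  49.3] 12 [0.6477 0.271 ]
  dot [219.5  70.3] 14 [0.6166 0.297 ]
  dot [226.  82.] 3 [0.6111 0.2885]
  dot [260.2 102.6] 12 [0.6099 0.2569]
plate_a_hole 0.67 [429. 178.]
held tweeter_center 0.94 [254. 228.] c [-0.0016  0.0003] r 0.0267 90
```

View pics/pa.png

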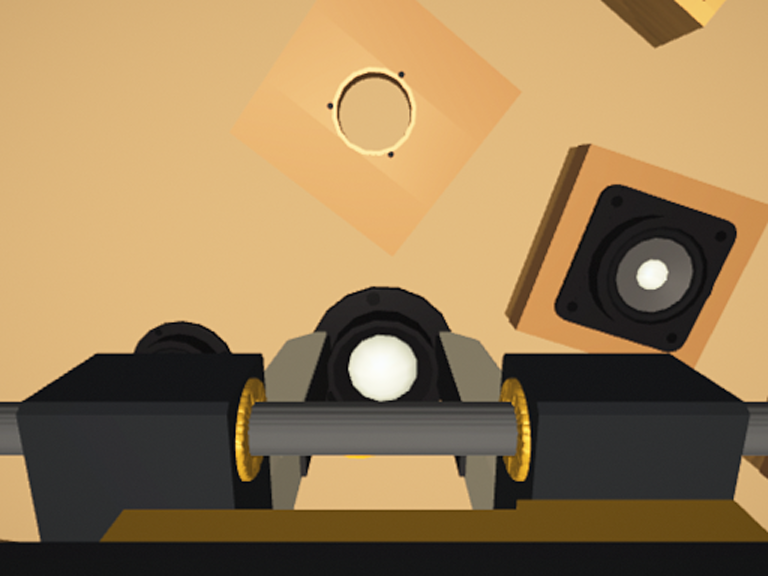

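The view shows the held tweeter at (383,350), plate a at (375,110) with three dots, and the midrange seated square at (650,270).

```bash
python3 -m inch '[{"tx":0.0318,"ty":-0.0017,"tz":0,"yaw":0},{"tx":0.0318,"ty":-0.0017,"tz":0,"yaw":0},{"tx":0.0318,"ty":-0.0016,"tz":0,"yaw":0},{"tx":0,"ty":0,"tz":0.025,"yaw":0},{"tx":0,"ty":0,"tz":0.03,"yaw":0},{"tx":0,"ty":0,"tz":0.02,"yaw":0},{"tx":0,"ty":0,"tz":0.005,"yaw":0},{"tx":0,"ty":0,"tz":0.005,"yaw":0},{"tx":0,"ty":0,"tz":0.005,"yaw":0},{"tx":0,"ty":0,"tz":0.005,"yaw":0},{"tx":0,"ty":0,"tz":0.003,"yaw":0},{"tx":0,"ty":0,"tz":0.002,"yaw":0},{"tx":0,"ty":0,"tz":0.001,"yaw":0},{"tx":0,"ty":0,"tz":0,"yaw":0},{"tx":0,"ty":0,"tz":0,"yaw":0}]' 0.02 25
```

```text
t: 19.72
eef_pos: [0.6258, 0.274, 0.2305]
tool_rot: [-3.05, -0.751, -0.001]
force: [0.3, -0.4, -0.5]
opening: 0.4
gripper_force: 25.0
```

```bash
python3 -m inch '[{"tx":0,"ty":0,"tz":0.001,"yaw":0},{"tx":0,"ty":0,"tz":0.001,"yaw":0},{"tx":0,"ty":0,"tz":0,"yaw":0}]' 0.02 25
```

```text
t: 19.97
eef_pos: [0.6258, 0.2741, 0.2282]
tool_rot: [-3.05, -0.751, -0.001]
force: [0.6, 0.7, 0.0]
opening: 0.401
gripper_force: 25.0
```

```bash
python3 -m inch '[{"tx":0,"ty":0,"tz":0.001,"yaw":0},{"tx":0,"ty":0,"tz":0.0005,"yaw":0},{"tx":0,"ty":0,"tz":0,"yaw":0}]' 0.02 25
```

```text
t: 20.22
eef_pos: [0.6258, 0.2741, 0.2276]
tool_rot: [-3.05, -0.751, -0.001]
force: [-1.3, -0.2, 7.4]
opening: 0.399
gripper_force: 25.0
```

```bash
python3 -m inch '[{"tx":0,"ty":0,"tz":0,"yaw":0},{"tx":0,"ty":0,"tz":0,"yaw":0},{"tx":0,"ty":0,"tz":0,"yaw":0},{"tx":0,"ty":0,"tz":0,"yaw":0},{"tx":0,"ty":0,"tz":-0.01,"yaw":0},{"tx":0,"ty":0,"tz":-0.04,"yaw":0},{"tx":0,"ty":0,"tz":-0.04,"yaw":0},{"tx":-0.0258,"ty":-0.0203,"tz":-0.01,"yaw":0},{"tx":-0.0258,"ty":-0.0203,"tz":0,"yaw":0},{"tx":-0.0258,"ty":-0.0203,"tz":0,"yaw":0},{"tx":-0.0258,"ty":-0.0203,"tz":0,"yaw":0},{"tx":-0.0258,"ty":-0.0203,"tz":0,"yaw":0},{"tx":-0.0258,"ty":-0.0203,"tz":0,"yaw":0},{"tx":0,"ty":0,"tz":0,"yaw":0},{"tx":0,"ty":0,"tz":0,"yaw":0}]' 0.065 30
python3 - <<'E'
from h import *
p,st=look(["wideband_center","tin_center","tweeter_center"]); delta(st,(0,0)); save(p,"wb.png",s=1.5)
E
```

```text
t: 21.47
eef_pos: [0.4308, 0.3106, 0.3276]
tool_rot: [-3.049, -0.755, -0.0]
force: [0.4, 0.6, -0.5]
opening: 0.698
gripper_force: 0.0
tcp [0.4308 0.3106 0.3276] toolx ang 27.83 t 21.47
wideband_center 0.7 px [260. 188.] xy [0.4346 0.3074] rect [437.9 308.3] [63.2 64.4] 47.3
tin_center 0.98 px [372. 219.] xy [0.4551 0.2024] rect [458.7 201.6] [60.  50.8] 73.3
tweeter_center 0.58 px [420.   8.] xy [0.6188 0.2633] rect [615.3 261.2] [20.  55.2] 27.9
tool tx,ty [-0.526   0.0736]
```

```bash
python3 -m inch '[{"tx":0.0062,"ty":0.0048,"tz":0.015,"yaw":0},{"tx":0,"ty":0,"tz":0.03,"yaw":0},{"tx":0,"ty":0,"tz":0.03,"yaw":0},{"tx":0,"ty":0,"tz":0.015,"yaw":0},{"tx":0,"ty":0,"tz":0.01,"yaw":0},{"tx":0,"ty":0,"tz":0.005,"yaw":0},{"tx":0,"ty":0,"tz":0.0025,"yaw":0},{"tx":0,"ty":0,"tz":0,"yaw":0},{"tx":0,"ty":0,"tz":0,"yaw":0}]' 0.072 30
python3 -m inch '[{"tx":0,"ty":0,"tz":0,"yaw":0},{"tx":0,"ty":0,"tz":0,"yaw":0},{"tx":0,"ty":0,"tz":0,"yaw":0},{"tx":0,"ty":0,"tz":0,"yaw":0},{"tx":0,"ty":0,"tz":0,"yaw":0},{"tx":0,"ty":0,"tz":0,"yaw":0}]' 0.03 30
```

```text
t: 22.42
eef_pos: [0.4402, 0.3086, 0.2199]
tool_rot: [-3.05, -0.75, -0.002]
force: [0.1, -0.1, 0.2]
opening: 0.775
gripper_force: 0.0
t: 22.92
eef_pos: [0.4399, 0.3087, 0.2196]
tool_rot: [-3.05, -0.751, -0.001]
force: [-1.7, -0.1, 6.4]
opening: 0.532
gripper_force: 30.0
```

```bash
python3 -m inch '[{"tx":0,"ty":0,"tz":-0.02,"yaw":0},{"tx":0,"ty":0,"tz":-0.04,"yaw":0},{"tx":0,"ty":0,"tz":-0.04,"yaw":0},{"tx":-0.0107,"ty":0.0359,"tz":-0.01,"yaw":0},{"tx":-0.0107,"ty":0.0359,"tz":0,"yaw":0},{"tx":-0.0107,"ty":0.0359,"tz":0,"yaw":0},{"tx":-0.0107,"ty":0.0359,"tz":0,"yaw":0},{"tx":-0.0107,"ty":0.0359,"tz":0,"yaw":0},{"tx":-0.0107,"ty":0.0359,"tz":0,"yaw":0},{"tx":-0.0107,"ty":0.0359,"tz":0,"yaw":0},{"tx":-0.0107,"ty":0.0359,"tz":0,"yaw":0},{"tx":-0.0107,"ty":0.0359,"tz":0,"yaw":0},{"tx":-0.0107,"ty":0.0359,"tz":0,"yaw":0},{"tx":-0.0107,"ty":0.0359,"tz":0,"yaw":0},{"tx":-0.0107,"ty":0.0359,"tz":0,"yaw":0},{"tx":0,"ty":0,"tz":0,"yaw":0},{"tx":0,"ty":0,"tz":0,"yaw":0},{"tx":0,"ty":0,"tz":0,"yaw":0}]' 0.03 30
python3 - <<'E'
from h import *
p,st=dots("plate_b_hole"); held(p,st,"wideband_center",.002); save(p,"pb.png",s=1.5)
E
```

```text
t: 24.42
eef_pos: [0.5257, -0.1324, 0.3289]
tool_rot: [-3.05, -0.75, 0.001]
force: [-0.7, 0.9, -1.3]
opening: 0.525
gripper_force: 30.0
tcp [ 0.5257 -0.1324  0.3289] ang 27.63 t 24.42
plate_b_hole 0.91 [283.  48.]
  dot [242.2  39.5] 11 [ 0.6268 -0.0687]
  dot [296.   51.5] 12 [ 0.6385 -0.1095]
  dot [231.9  95.6] 9 [ 0.5862 -0.0803]
  dot [283.9 106.7] 9 [ 0.598  -0.1212]
held wideband_center 0.68 [255. 227.] c [-0.0006  0.0002] r 0.031 118
```

View pics/pb.png

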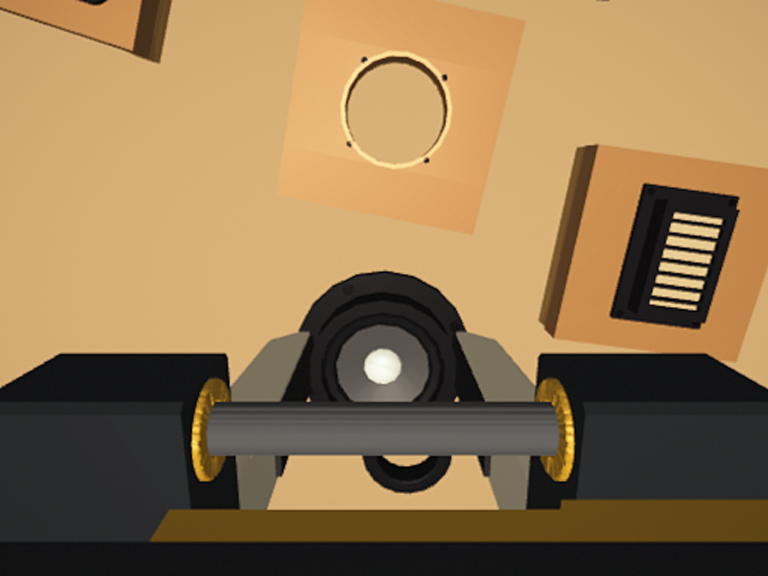

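The view shows the held wideband at (383,340), plate b's hole at (397,108) with four dots, and the airmotion seated in plate d at (678,255).

```bash
python3 -m inch '[{"tx":0.0318,"ty":0.0022,"tz":0,"yaw":0},{"tx":0.0318,"ty":0.0022,"tz":0,"yaw":0},{"tx":0.0319,"ty":0.0021,"tz":0,"yaw":0},{"tx":0,"ty":0,"tz":0.025,"yaw":0},{"tx":0,"ty":0,"tz":0.03,"yaw":0},{"tx":0,"ty":0,"tz":0.02,"yaw":0},{"tx":0,"ty":0,"tz":0.005,"yaw":0},{"tx":0,"ty":0,"tz":0.005,"yaw":0},{"tx":0,"ty":0,"tz":0.005,"yaw":0},{"tx":0,"ty":0,"tz":0.004,"yaw":0},{"tx":0,"ty":0,"tz":0.003,"yaw":0},{"tx":0,"ty":0,"tz":0.002,"yaw":0},{"tx":0,"ty":0,"tz":0,"yaw":0},{"tx":0,"ty":0,"tz":0,"yaw":0}]' 0.03 30
python3 -m inch '[{"tx":0,"ty":0,"tz":0.001,"yaw":0},{"tx":0,"ty":0,"tz":0.001,"yaw":0},{"tx":0,"ty":0,"tz":0,"yaw":0}]' 0.03 30
```

```text
t: 25.73
eef_pos: [0.6138, -0.0941, 0.2306]
tool_rot: [3.05, 0.751, 0.001]
force: [0.0, -0.8, -1.1]
opening: 0.528
gripper_force: 30.0
t: 25.98
eef_pos: [0.6137, -0.0941, 0.2282]
tool_rot: [3.05, 0.751, 0.0]
force: [-0.4, 0.4, -0.5]
opening: 0.53
gripper_force: 30.0
```

```bash
python3 -m inch '[{"tx":0,"ty":0,"tz":0.001,"yaw":0},{"tx":0,"ty":0,"tz":0.0005,"yaw":0},{"tx":0,"ty":0,"tz":0,"yaw":0}]' 0.03 30
```

```text
t: 26.23
eef_pos: [0.6137, -0.0941, 0.2277]
tool_rot: [3.05, 0.751, 0.001]
force: [-3.6, 0.4, 8.3]
opening: 0.532
gripper_force: 30.0
```

Seated. I release, rise, and move back to the start side for a check from above.

```bash
python3 -m inch '[{"tx":0,"ty":0,"tz":0,"yaw":0},{"tx":0,"ty":0,"tz":0,"yaw":0},{"tx":0,"ty":0,"tz":0,"yaw":0},{"tx":0,"ty":0,"tz":0,"yaw":0},{"tx":0,"ty":0,"tz":-0.01,"yaw":0},{"tx":0,"ty":0,"tz":-0.04,"yaw":0},{"tx":0,"ty":0,"tz":-0.04,"yaw":0},{"tx":-0.02,"ty":0,"tz":-0.03,"yaw":0},{"tx":-0.035,"ty":0,"tz":-0.02,"yaw":0},{"tx":-0.035,"ty":0.01,"tz":-0.01,"yaw":0},{"tx":-0.035,"ty":0.01,"tz":0,"yaw":0},{"tx":-0.03,"ty":0.02,"tz":0,"yaw":0},{"tx":-0.03,"ty":0.02,"tz":0,"yaw":0},{"tx":-0.02,"ty":0.03,"tz":0,"yaw":0},{"tx":-0.015,"ty":0.035,"tz":0,"yaw":0},{"tx":-0.015,"ty":0.035,"tz":0,"yaw":0},{"tx":0,"ty":0,"tz":0,"yaw":0},{"tx":0,"ty":0,"tz":0,"yaw":0}]' 0.075 30
python3 - <<'E'
from h import *
s=robot.grab_frame("scene");t=robot.grab_frame("top")
a=cv2.resize(s["pixels"][150:320,80:430],None,fx=2.2,fy=1.75*1,interpolation=cv2.INTER_CUBIC); b=cv2.resize(t["pixels"][110:240,110:400],(a.shape[1],298),interpolation=cv2.INTER_CUBIC)
cv2.imwrite("pics/fin.png",np.vstack([a,b])[:,:,::-1])
for l in("tape_center","tin_center"):
    for d in robot.spot_in(t,l)[:1]: print(l,np.round(d["xy"],1))
E
```

```text
t: 27.73
eef_pos: [0.4791, -0.347, 0.377]
tool_rot: [3.051, 0.745, -0.0]
force: [0.8, 1.0, -0.3]
opening: 0.811
gripper_force: 0.0
tape_center [325.1 215.7]
tin_center [177.6 204.5]
```

View pics/fin.png

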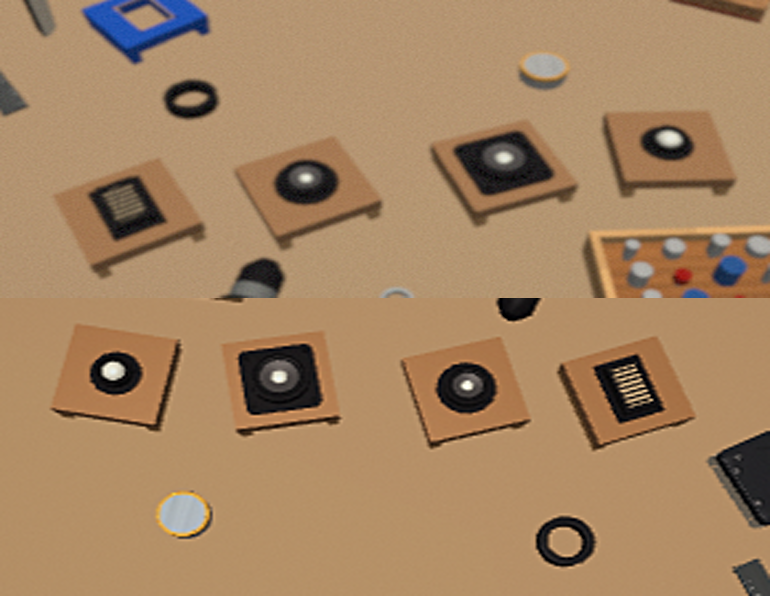

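```bash
python3 - <<'E'
from h import *
p=robot.grab_frame("wrist")
im=cv2.cvtColor(cv2.imread("pics/pa.png"),cv2.COLOR_BGR2GRAY)
a=np.radians(27.84); Rm=np.array([[np.cos(a),np.sin(a),0],[np.sin(a),-np.cos(a),0],[0,0,-1]])
st=dict(eef_pos=[.5436,.2272,.3306],tool_rot=Ro.from_matrix(Rm).as_rotvec())
m=((im<55)).astype(np.uint8); m[:,:552]=0; m[352:]=0; m[:175]=0
cs=max(cv2.findContours(m,0,cv2.CHAIN_APPROX_NONE)[0],key=cv2.contourArea)[:,0]
P=np.array([w(p,q/1.5,.040,st)[:2]*1000 for q in cs],np.float32); c,s,ang=cv2.minAreaRect(P); print(c,s,ang)
E
```

```text
(620.6118774414062, 101.20481872558594) (79.44288635253906, 81.79328155517578) 10.26628589630127
```

The frame sits at 10.3° against the plate's 10.1°, and centred at (620.6, 101.2) mm against the hole's (620.4, 101.5) mm. The tape and tin have not moved. I hand the job in.

```bash
python3 -c "
from station import robot
print(robot.finish_job())"
```

```text
the job is handed in; nothing more can be done
None
```

All four drivers sit flat in their own plates, with the midrange frame square to its plate to within about 0.2°; the tape, tin and blue plate were left where they lay, and the job was handed in at about 28 s.

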